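# Set the paper punch's guide to its middle notch and square the paper block in it

## Task

Get the hole punch ready for the block of paper lying on it. With the fingertips push the sliding paper guide along its rail until its spring pin drops into the middle one of the three notches, and then push the paper block forward fully home in the throat and sideways against the guide, so that it lies square in that corner with the guide still in its notch. Push gently, grip and lift nothing, and leave the stapler, the glue stick and the eraser alone.

Things in the scene. Friction and masses are not known exactly. Their poses are not given: they have to be found in the camera images.
- hole_punch: Four-hole desk punch, fixed. Origin: underside, on the desk. Its +x (away from the robot) is the feed direction, +y (left) runs along throat and rail. Grey paper table, top at z = 14 mm, x -62..+110, y -135..+210 mm. Black head x +40..+112, z to 97 mm; raised lever behind it to z = 200 mm. Notched aluminium rail before the table's front edge, centre x = -70, y +20..+210 mm, top z = 12 mm.
- throat_stop (a point): Point on the back stop of the throat, punch x = +56, y = 0, z = 20 mm; axes of the punch. The throat is a slot 18 mm high over the table under the head, open to -x, from x = +40 to +56 mm, y -120..+140 mm. The paper is fully home when its far long edge touches the stop.
- notch_0 (a point): Outer (leftmost) notch, a V 12 mm wide in the rail's top, at punch x = -70, y = +147, z = 12 mm.
- notch_1 (a point): Middle notch, the one wanted, at punch y = +102 mm; the guide's pin sits over it at guide = 0.080 m.
- notch_2 (a point): Inner (rightmost) notch, at punch y = +57 mm.
- guide (a joint): Sliding paper guide: m moved along the rail from its left end towards punch -y (right), 0..0.145; notches at 0.035, 0.080, 0.125. Starts at 0 to 0.055, at times in the outer notch. Rail drag about 1.2 N; about 11 N push it out of a notch; within 3 mm of a notch's centre its spring pin pulls it in (the push force dips).
- pin (a joint): Drop of the guide's spring pin in m: about 0.0007 riding on top of the rail, about 0.0037 at the bottom of a notch. Its small black knob stands on the saddle, 17 mm from the guide's paper face, to about 55 mm above the desk.
- guide_face (a point): Point on the guide's paper face, at punch x = -10, z = 24 mm, y = 165 mm - guide; axes of the punch. The face is the right side (towards -y) of an aluminium fence 5 mm thick, punch x -58..+34 mm, z 15..33 mm, that moves with the guide.
- guide_push (a point): Middle of the ribbed left end face of the guide's black saddle, 34 mm to punch +y of the paper face, at punch x = -71, z = 24 mm; axes of the punch. Pushing here towards punch -y increases guide. The saddle is 30 mm (x -86..-56) by 34 mm (y), z 15..33 mm, over the rail; a 23 mm grey tower on it (z to 40 mm) holds the pin.
- paper_block: Loose block of ruled white paper, 105 mm (its x) by 148 mm (its y) by 12 mm thick, 0.1 to 0.2 kg, lying flat on the paper table. Origin: centre of its underside. It starts turned up to 0.2 rad, to the right of and short of its place; it slides at 0.2 to 0.7 N on the table.
- stapler: Bystander: stapler 30 x 125 x 38 mm, on the desk at the punch's right end. Origin: centre of underside.
- glue_stick: Bystander: upright glue stick, 27 mm diameter, 88 mm high, on the desk beyond the punch's left end. Origin: centre of underside.
- eraser: Bystander: eraser 23 x 52 x 12 mm, on the desk in front of the punch. Origin: centre of underside.

How it is judged:
By the outcome, as a careful person would: the job done as asked, in the order asked, and still so for the second after the job is handed in, with the robot touching nothing.
It also fails if it takes over 61 s, if anything falls off the work surface, if the arm or the gripper's body presses on something with over 40 N, if the wrist force passes 120 N, or if a joint passes its speed limit or range.

## Robot

A 6-joint arm with a two-finger parallel gripper is mounted at the origin on a cart in front of the work surface, level with it; the furniture and walls round the work are solid. World frame = base frame: x ahead of the robot, y to its left, z up, the work surface at z = 0. Lengths are in m, angles in rad, forces in N, time in s.
With the tool pointing down it reaches from about 0.375 to 0.925 m from the base axis. Payload 5.7 kg.
Tool frame: the origin (TCP) lies at the very end of the fingers, on their centre line; the grasp point (between the pads) lies 19 mm behind it; z points along the fingers, y is the line along which they close (so a half turn about z gives the same grasp; the last joint's range is limited). The gripper opens to 88 mm and grips with 3 to 60 N. Pads are 20 mm wide; open, the fingers measure 115 mm over their backs; the gripper's body (75 mm by 178 mm) begins 61 mm behind the grasp point.
Start: joints at [1.138, 0.359, 1.51, -0, 1.272, -0.115], TCP at [0.187, 0.57, 0.223] pointing down, gripper open.
Joint ranges: [-2.97, 2.97], [-1.01, 2.36], [0.21, 2.38], [-0.96, 4.11], [0.2, 2.71], [-2.98, 2.98]. Speed limits (rad/s): [2.39, 2.39, 3.14, 3.14, 3.14, 3.14].

## Interface

Orientations are given as a unit quaternion [w, x, y, z].
In Python, from station import sensors, eyes, robot gives the robot as it stands.
- The arm moves only by the tool drive_tool, never from a script. Its argument "steps" is one flat list of numbers, 6 for each row, row after row: the shift along the tool's x, y, z in mm, then the turn, a rotation vector about the tool's x, y, z in rad. In form: [tx, ty, tz, rx, ry, rz, tx, ty, tz, rx, ry, rz, ...]. A call has 1 to 8 rows; each row shifts and turns the commanded pose from where the row before left it, along the tool's axes as they then stand; what a row does not reach is not made up. A row lasts 1/10 s, in which the tool goes at most 50 mm and 8.59 degrees, less where a joint would pass 70% of its speed; a pose out of reach is approached as far as the arm can. A call with a gripper value outside its range is refused whole. "gripper" is the finger opening in mm, from 0 to 87.8, set as the call begins (left out, the last holds). The fingers move at their own pace and stop on an object; the grip force is fixed at half the most. Time passes only in rows, so rows that do not move let the fingers close. It gives the time, the measured TCP pose, the force, the opening and the grip force at its end, in the units of the state.
- sensors.read_state(): the state, without advancing time (a new reading comes with each control period).
- eyes.get_image(name): name is "side" or "top"; returns the picture (384x512x3 uint8, red, green, blue); there is no depth.
- eyes.camera_info(name): a dict with "vertical_fov" (degrees; the focal length in pixels is half the picture's height over the tangent of half this angle, whatever the lens; pixels are square), "cx", "cy" (the principal point, pixels), "world_to_cam" (4x4, takes a point from world to camera coordinates). Camera axes: x right, y up, looking along -z (the intrinsics and any distortion apply to the point x, -y, -z); pixel columns grow to the right and rows downward; lengths in m; the calibration is good to about 2 mm. A picture is of the moment at which its call begins. camera_info takes no time and is no camera call.
- robot.sign_off(): hands the job in; it is judged then, once.
The state is a dict: "time_s": time; "qpos": joint angles; "joint_vel": joint speeds; "joint_efforts": joint torques, N m; "ee_pos": TCP position; "tcp_rot": TCP orientation; "contact_force": force on the tool from outside, world axes, zero at the start; "ft_torque": the same for the moment, N m; "opening": finger opening in m; "grasp_force": force on a finger pad.
Only numpy, scipy, OpenCV 4.12 (cv2) and the standard library are available. Lean on these libraries where they do the work, as an engineer would, in place of code of your own. Each camera call takes 0.05 s, during which the arm holds its last target. There are 200 camera calls.

## Working session

There is one attempt and no reset: what is moved stays moved. The work goes in short steps, Python scripts to look and compute and a tool call to move; the robot and the scene stay as the last step left them, time stands still between calls to the robot, and variables do not carry over. Pictures are saved under pics/ and viewed, at most 10 in all, crops included, and the job is handed in when it is done.

Besides the shell and the picture viewer there is one more tool, called after ">>>" as name(argument=value, ...) on one line, values as JSON. drive_tool: Moves the arm, as the interface text tells. Its arguments: {"type":"object","properties":{"steps":{"type":"array","items":{"type":"number"}},"gripper":{"type":"number"}},"required":["steps"]}

```bash
ls; mkdir -p pics
python3 - <<'E'
from station import sensors, eyes, robot
import cv2,json
for n in("side","top"):
    cv2.imwrite(f"pics/{n}0.png",eyes.get_image(n)[:,:,::-1]); i=eyes.camera_info(n); print(n,i)
print(sensors.read_state())
E
```

```text
pics
side {'vertical_fov': 57.675230716595195, 'cx': 257.70813379663167, 'cy': 199.2180314937288, 'world_to_cam': array([[-0.99935223, -0.03067014,  0.01882699,  0.56199502],
       [ 0.03154313, -0.49465534,  0.86851663,  0.03777579],
       [-0.01732466,  0.86854789,  0.49530235, -1.09929954],
       [ 0.        ,  0.        ,  0.        ,  1.        ]])}
top {'vertical_fov': 43.6632691336424, 'cx': 257.70642571348895, 'cy': 191.90133470407613, 'world_to_cam': array([[-0.02650627, -0.99941224, -0.0217392 ,  0.22107141],
       [ 0.99060542, -0.02917881,  0.13360202, -0.5244686 ],
       [-0.13415782, -0.01799368,  0.9907966 , -1.02324263],
       [ 0.        ,  0.        ,  0.        ,  1.        ]])}
{'time_s': 0.1, 'qpos': array([ 1.13788863e+00,  3.59402540e-01,  1.51133186e+00,  1.96056408e-05,
        1.27250818e+00, -1.15107007e-01]), 'joint_vel': array([-6.35220885e-04, -1.15512628e-03, -3.63662995e-03, -5.05639278e-05,
       -1.79655547e-04, -9.57339564e-06]), 'joint_efforts': array([-2.80614195e-04, -5.16350913e+01, -2.71406525e+01,  6.74401643e-02,
        2.76540814e-02, -1.11520862e-05]), 'ee_pos': array([0.1872249 , 0.56937702, 0.22190887]), 'tcp_rot': array([-2.32246344e-04,  1.58235298e-01,  9.87401089e-01, -7.91653494e-04]), 'contact_force': array([ 0.34173043, -0.69415812,  0.11986678]), 'ft_torque': array([0.00024267, 0.01692762, 0.07991014]), 'grasp_force': 0.0, 'opening': 0.08778476430773755}
```

View pics/top0.png

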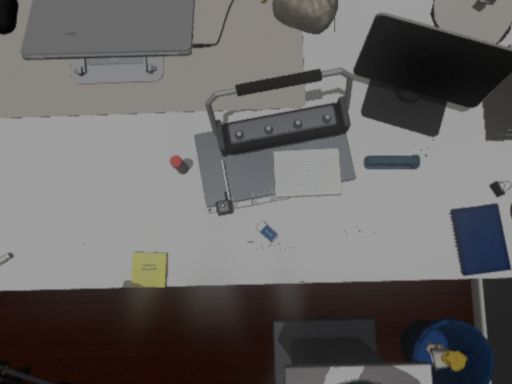

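View pics/side0.png

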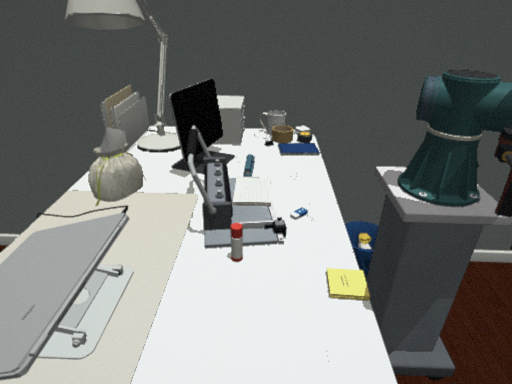

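The top view shows the punch around (280,150), turned slightly, with the paper block at (308,172), the saddle at (224,207), the eraser at (268,232), the glue stick at (178,163) and the stapler at (392,162). The side view agrees with this.

```bash
cat > h.py <<'E'
from station import sensors, eyes, robot
import cv2,numpy as np
def proj(n,P):
    i=eyes.camera_info(n);f=192/np.tan(np.radians(i["vertical_fov"]/2))
    c=(i["world_to_cam"]@np.r_[P,1])[:3];return np.array([i["cx"]+f*c[0]/-c[2],i["cy"]-f*c[1]/-c[2]])
def ray(n,uv,z):
    i=eyes.camera_info(n);f=192/np.tan(np.radians(i["vertical_fov"]/2));M=i["world_to_cam"];R=M[:3,:3]
    d=R.T@np.array([(uv[0]-i["cx"])/f,-(uv[1]-i["cy"])/f,-1]);o=-R.T@M[:3,3]
    return o+d*(z-o[2])/d[2]
def crop(n,name,x0,x1,y0,y1,k=4):
    im=eyes.get_image(n)[:,:,::-1]
    cv2.imwrite(f"pics/{name}.png",cv2.resize(im[y0:y1,x0:x1],None,fx=k,fy=k,interpolation=cv2.INTER_CUBIC));return im
E
python3 - <<'E'
from h import *
im=crop("top","c1",185,365,90,225)
hsv=cv2.cvtColor(im,cv2.COLOR_BGR2HSV)
print(hsv[140:215:6,200:216:5].tolist()); print(hsv[172,265:285].tolist())
E
```

```text
[[[105, 14, 106], [110, 14, 107], [114, 12, 106], [108, 12, 104]], [[108, 12, 107], [105, 14, 108], [105, 14, 107], [105, 14, 106]], [[105, 14, 109], [108, 12, 109], [110, 14, 108], [108, 12, 109]], [[102, 12, 109], [110, 14, 111], [105, 14, 110], [108, 11, 111]], [[108, 12, 110], [108, 12, 110], [105, 14, 112], [110, 14, 113]], [[110, 6, 123], [108, 11, 112], [110, 14, 113], [107, 16, 115]], [[150, 2, 152], [100, 14, 113], [110, 13, 115], [110, 13, 116]], [[0, 0, 156], [105, 13, 114], [105, 13, 116], [110, 13, 114]], [[150, 2, 155], [107, 16, 115], [108, 11, 114], [105, 13, 117]], [[0, 2, 157], [105, 9, 117], [105, 13, 116], [110, 13, 117]], [[120, 2, 156], [105, 4, 128], [100, 13, 117], [105, 13, 117]], [[0, 0, 156], [0, 0, 153], [105, 5, 97], [60, 2, 109]], [[120, 2, 157], [120, 2, 156], [150, 2, 127], [0, 0, 137]]]
[[102, 12, 110], [102, 12, 109], [105, 14, 110], [105, 14, 110], [107, 16, 111], [110, 14, 111], [105, 14, 111], [114, 11, 111], [105, 9, 113], [30, 2, 131], [30, 7, 149], [30, 5, 153], [45, 3, 152], [105, 3, 153], [100, 5, 153], [90, 2, 152], [105, 3, 153], [90, 2, 152], [60, 2, 153], [90, 2, 153]]
```

View pics/c1.png

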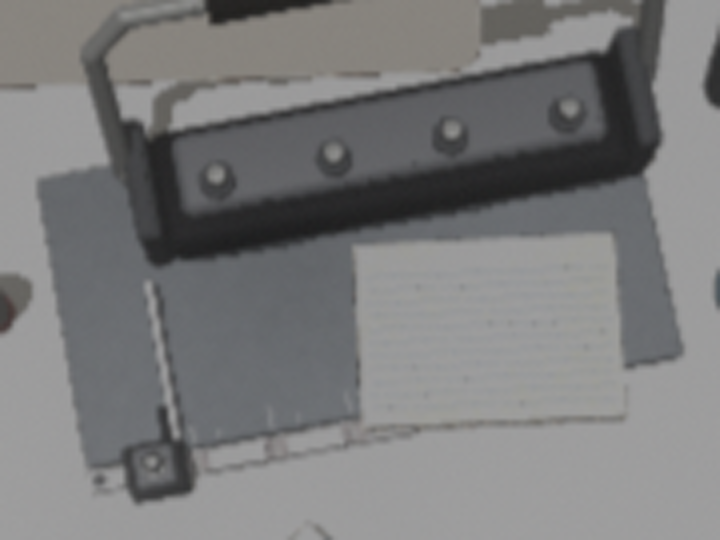

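The crop shows table corners at about (38,180), (90,466) and (682,353). The fence runs from (150,283) to (178,437), with the saddle at (158,470). Paper corners are (355,245), (613,233), (627,418) and (362,425).

```bash
cat >> h.py <<'E'
def full(p): return (np.array(p,float)+.5)/4-.5+np.array([185,90])
E
python3 - <<'E'
from h import *
g=cv2.cvtColor(eyes.get_image("top"),cv2.COLOR_RGB2GRAY)
def sub(ps):
    c=np.array([full(p) for p in ps],np.float32)[:,None]
    return cv2.cornerSubPix(g,c.copy(),(4,4),(-1,-1),(3,30,.01))[:,0],c[:,0]
t,c=sub([(38,180),(90,466),(682,353)]); print("table",t-c)
T=np.array([ray("top",p,.014)[:2] for p in t]);print(T)
P=[(-.11,0)]
BL=np.array([.110,.210]);FL=np.array([-.062,.210]);FR=np.array([-.062,-.135])
print("lens",np.linalg.norm(T[0]-T[1]),np.linalg.norm(T[2]-T[1]),"want .172 .345")
src=np.array([BL,FL,FR]);a=src-src.mean(0);b=T-T.mean(0)
yaw=np.arctan2((a[:,0]*b[:,1]-a[:,1]*b[:,0]).sum(),(a*b).sum())
R=np.array([[np.cos(yaw),-np.sin(yaw)],[np.sin(yaw),np.cos(yaw)]]);o=T.mean(0)-R@src.mean(0)
print("yaw",yaw,"o",o,"res",(src@R.T+o-T)*1e3)
np.savez("pose.npz",R=R,o=o,yaw=yaw)
pt,pc=sub([(355,245),(613,233),(627,418),(362,425)]);print("papersub",pt-pc)
for q in(pt,pc):
    W=np.array([ray("top",p,.026)[:2] for p in q]);L=(W-o)@R;print("paper punch mm",(L*1e3).round(1).tolist(),"sides",(np.linalg.norm(W-np.roll(W,-1,0),axis=1)*1e3).round(1),"ctr world",W.mean(0))
for n,p,z in[("fence far",(150,283),.033),("fence near R",(183,437),.033),("saddleL",(128,490),.033),("saddleR",(190,490),.033),("saddle FL bottom",(137,503),.015),("knob",(152,461),.055)]:
    W=ray("top",full(p),z)[:2];print(n,W,((W-o)@R*1e3).round(1))
for y in(.147,.102,.057):
    w=R@np.array([-.07,y])+o;print((proj("top",[*w,.012])-np.array([185,90]))*4)
for n,z,p in[("eraser",.012,(268,232)),("glue",.088,(176,161)),("stapler",.038,(392,162))]: print(n,((ray("top",p,z)[:2]-o)@R*1e3).round())
E
```

```text
table [[-0.39175415 -0.08798218]
 [ 1.5007019   2.5539398 ]
 [ 0.4762268   0.47912598]]
[[ 0.67149333  0.35077406]
 [ 0.49870027  0.31854181]
 [ 0.55802979 -0.01544205]]
lens 0.17577360212929055 0.33921262872196134 want .172 .345
yaw 0.16979354402083682 o [0.59672701 0.12511264] res [[-1.83371435 -0.09361403]
 [ 1.43276037  3.07427284]
 [ 0.40095397 -2.98065881]]
papersub [[-0.7486267  -3.1004639 ]
 [-0.49557495  0.03616333]
 [ 0.10745239 -0.4094696 ]
 [-0.05407715 -0.47454834]]
paper punch mm [[42.2, 38.4], [12.7, -104.7], [-91.0, -91.1], [-65.4, 54.7]] sides [146.1 104.5 148.  108.8] ctr world [0.57603873 0.0955119 ]
paper punch mm [[34.8, 38.2], [12.5, -105.8], [-91.8, -90.6], [-66.5, 54.8]] sides [145.7 105.4 147.6 102.7] ctr world [0.57375063 0.09491346]
fence far [0.60487483 0.28443232] [ 35.  155.7]
fence near R [0.51723201 0.26752154] [-54.3 153.8]
saddleL [0.48857071 0.29856512] [-77.3 189.2]
saddleR [0.48759047 0.26420198] [-84.1 155.5]
saddle FL bottom [0.48280109 0.29550213] [-83.5 187.2]
knob [0.50190743 0.28295043] [-66.8 171.6]
[201.40499415 464.63118652]
[279.4818444  449.00474546]
[357.52670195 433.38470749]
eraser [-142.   86.]
glue [ 41. 249.]
stapler [ -45. -214.]
```

```bash
cat >> h.py <<'E'
from scipy.spatial.transform import Rotation as Ro
def pose():
    d=np.load("pose.npz");return d["R"],d["o"],float(d["yaw"])
def here():
    s=sensors.read_state();R,o,y=pose();p=s["ee_pos"];q=s["tcp_rot"];M=Ro.from_quat([*q[1:],q[0]]).as_matrix()
    L=R.T@(p[:2]-o);ty=np.arctan2(M[1,1],M[0,1])-np.pi/2-y
    return s,M,np.r_[L*1e3,p[2]*1e3],(ty+np.pi)%(2*np.pi)-np.pi
def to(x,y,z,yaw=0):
    "tool-axes shift mm and turn about tool z to reach punch mm pose"
    s,M,L,ty=here();R,o,_=pose();d=np.r_[R@[x-L[0],y-L[1]],z-L[2]]
    print("t",s["time_s"],"at",L.round(1),"yaw",round(ty,3),"F punch",np.r_[R.T@s["contact_force"][:2],s["contact_force"][2]].round(2),"-> shift",(M.T@d).round(1),"rz",round(-((yaw-ty+np.pi/2)%np.pi-np.pi/2),3))
E
python3 - <<'E'
from h import *
g=cv2.cvtColor(eyes.get_image("top"),cv2.COLOR_RGB2GRAY)
T=np.array([ray("top",full(p),.014)[:2] for p in[(37,180),(91,467),(682,354)]])
src=np.array([(.110,.210),(-.062,.210),(-.062,-.135)])
print(np.linalg.norm(T[0]-T[1]),np.linalg.norm(T[2]-T[1]))
a=src-src.mean(0);b=T-T.mean(0)
yaw=np.arctan2((a[:,0]*b[:,1]-a[:,1]*b[:,0]).sum(),(a*b).sum())
R=np.array([[np.cos(yaw),-np.sin(yaw)],[np.sin(yaw),np.cos(yaw)]]);o=T.mean(0)-R@src.mean(0)
print("yaw",yaw,o,"res",((src@R.T+o-T)*1e3).round(1));np.savez("pose.npz",R=R,o=o,yaw=yaw)
for n,p,z in[("fence far",(150,283),.033),("saddleL",(128,490),.033),("knob",(152,461),.055),("notch1",(278,445),.012),("notch2",(352,433),.012)]:
    print(n,((ray("top",full(p),z)[:2]-o)@R*1e3).round(1))
# side view check of table/knob: knob pixel in side, predicted
w=R@np.array([-.071,.172])+o;print("side knob pred",proj("side",[*w,.05]))
to(-71,225,120)
E
```

```text
0.16978490261511417 0.34011196246874653
yaw 0.1631693492396437 [0.5979938  0.12613866] res [[ 1.1  0.8]
 [-1.3  2. ]
 [ 0.2 -2.7]]
fence far [ 32.5 155.1]
saddleL [-80.  187.9]
knob [-69.3 170.3]
notch1 [-68.7 101.8]
notch2 [-70.   59.4]
side knob pred [280.45217339 217.42674526]
t 0.25 at [-333.1  504.4  222.2] yaw -0.481 F punch [ 0.5   0.2  -0.66] -> shift [-361.7 -126.3  102.3] rz -0.481
```

>>> drive_tool(steps=[-30,-10.5,6,0,0,0,-30,-10.5,6,0,0,0,-30,-10.5,6,0,0,0,-30,-10.5,6,0,0,0,-30,-10.5,6,0,0,0,-30,-10.5,6,0,0,0,-30,-10.5,6,0,0,0,-30,-10.5,6,0,0,0], gripper=0)

```text
time_s: 1.05
ee_pos: [0.3901, 0.4142, 0.1744]
tcp_rot: [-0.0, 0.158, 0.987, -0.0]
contact_force: [0.4, 0.1, -0.2]
opening: 0.0276
grasp_force: 0.0
```

>>> drive_tool(steps=[-30,-10.5,6,0,0,0,-30,-10.5,6,0,0,0,-30,-10.5,6,0,0,0,-31,-10.5,6,0,0,0,0,0,8,0,0,-0.12,0,0,8,0,0,-0.12,0,0,8,0,0,-0.12,0,0,8,0,0,-0.12])

```text
time_s: 1.85
ee_pos: [0.4911, 0.3372, 0.1182]
tcp_rot: [-0.0, -0.083, 0.997, -0.0]
contact_force: [-0.5, 0.0, 1.2]
opening: 0.0003
grasp_force: 0.0
```

```bash
python3 -c "
from h import *
to(-71,212,18)"
```

```text
t 1.85 at [-71.2 225.6 118.2] yaw 0.004 F punch [-0.46  0.12  1.23] -> shift [-1.000e-01 -1.360e+01  1.002e+02] rz 0.004
```

>>> drive_tool(steps=[0,0,20,0,0,0,0,0,20,0,0,0,0,0,20,0,0,0,0,0,20,0,0,0,0,0,14,0,0,0,0,0,5,0,0,0,0,-4,0,0,0,0,0,-4,0,0,0,0])

```text
time_s: 2.65
ee_pos: [0.4929, 0.3296, 0.0202]
tcp_rot: [0.0, -0.081, 0.997, 0.0]
contact_force: [-0.5, 0.6, 0.4]
opening: 0.0009
grasp_force: 0.0
```

>>> drive_tool(steps=[0,-2,0,0,0,0,0,-2,0,0,0,0,0,-2,0,0,0,0,0,-2,0,0,0,0])

```text
time_s: 3.05
ee_pos: [0.4938, 0.3215, 0.02]
tcp_rot: [0.0, -0.081, 0.997, 0.0]
contact_force: [0.1, 0.4, 0.2]
opening: 0.0007
grasp_force: 0.0
```

>>> drive_tool(steps=[0,-2,0,0,0,0,0,-2,0,0,0,0,0,-2,0,0,0,0,0,-2,0,0,0,0])

```text
time_s: 3.45
ee_pos: [0.4949, 0.3135, 0.0196]
tcp_rot: [-0.0, -0.081, 0.997, -0.0]
contact_force: [-0.3, -0.1, 0.1]
opening: 0.0008
grasp_force: 0.0
```

```bash
python3 -c "
from h import *
to(-71,200,18)"
```

```text
t 3.45 at [-71.3 201.7  19.6] yaw -0.001 F punch [-0.3  -0.09  0.1 ] -> shift [-0.3 -1.7  1.6] rz -0.001
```

>>> drive_tool(steps=[0,-1,0,0,0,0,0,-1,0,0,0,0,0,-1,0,0,0,0])

```text
time_s: 3.75
ee_pos: [0.4954, 0.3107, 0.0196]
tcp_rot: [-0.0, -0.081, 0.997, -0.0]
contact_force: [1.1, -0.3, -0.1]
opening: 0.0003
grasp_force: 0.0
```

>>> drive_tool(steps=[0,-1,0,0,0,0,0,-1,0,0,0,0,0,-1,0,0,0,0])

```text
time_s: 4.05
ee_pos: [0.4959, 0.3081, 0.0197]
tcp_rot: [0.0, -0.081, 0.997, 0.0]
contact_force: [-0.3, 2.3, -0.1]
opening: 0.0004
grasp_force: 1.1
```

>>> drive_tool(steps=[0,-2,0,0,0,0,0,-2,0,0,0,0,0,-2,0,0,0,0,0,-2,0,0,0,0,0,-1,0,0,0,0])

```text
time_s: 4.55
ee_pos: [0.4973, 0.2986, 0.0196]
tcp_rot: [-0.0, -0.081, 0.997, -0.0]
contact_force: [-1.5, 2.0, -0.3]
opening: 0.0004
grasp_force: 1.1
```

>>> drive_tool(steps=[0,-1.5,0,0,0,0,0,-1.5,0,0,0,0,0,-1,0,0,0,0])

```text
time_s: 4.85
ee_pos: [0.498, 0.2948, 0.0196]
tcp_rot: [-0.0, -0.081, 0.997, -0.0]
contact_force: [-1.2, 1.9, -0.1]
opening: 0.0004
grasp_force: 1.1
```

>>> drive_tool(steps=[0,-1,0,0,0,0,0,-1,0,0,0,0])

```text
time_s: 5.05
ee_pos: [0.4983, 0.2926, 0.0196]
tcp_rot: [-0.0, -0.081, 0.997, -0.0]
contact_force: [-1.1, 0.4, 0.4]
opening: 0.0004
grasp_force: 0.0
```

>>> drive_tool(steps=[0,-1,0,0,0,0,0,-1,0,0,0,0])

```text
time_s: 5.25
ee_pos: [0.4987, 0.2907, 0.0196]
tcp_rot: [-0.0, -0.081, 0.997, -0.0]
contact_force: [-0.7, -1.4, 0.6]
opening: 0.0002
grasp_force: 0.0
```

>>> drive_tool(steps=[0,-1,0,0,0,0])

```text
time_s: 5.35
ee_pos: [0.4988, 0.2898, 0.0196]
tcp_rot: [-0.0, -0.081, 0.997, -0.0]
contact_force: [0.7, -0.3, -0.6]
opening: 0.0004
grasp_force: 0.0
```

>>> drive_tool(steps=[0,-1,0,0,0,0])

```text
time_s: 5.45
ee_pos: [0.499, 0.2889, 0.0196]
tcp_rot: [-0.0, -0.081, 0.997, -0.0]
contact_force: [0.4, 0.1, -0.7]
opening: 0.0003
grasp_force: 0.0
```

>>> drive_tool(steps=[0,-1,0,0,0,0])

```text
time_s: 5.55
ee_pos: [0.4991, 0.2879, 0.0197]
tcp_rot: [-0.0, -0.081, 0.997, -0.0]
contact_force: [-0.5, 0.7, -0.2]
opening: 0.0008
grasp_force: 0.0
```

>>> drive_tool(steps=[0,-1,0,0,0,0])

```text
time_s: 5.65
ee_pos: [0.4993, 0.287, 0.0196]
tcp_rot: [-0.0, -0.081, 0.997, -0.0]
contact_force: [0.3, 0.4, -0.1]
opening: 0.0008
grasp_force: 0.0
```

>>> drive_tool(steps=[0,-1,0,0,0,0])

```text
time_s: 5.75
ee_pos: [0.4994, 0.2861, 0.0196]
tcp_rot: [-0.0, -0.081, 0.997, 0.0]
contact_force: [-1.4, 4.2, -0.6]
opening: 0.0001
grasp_force: 1.7
```

>>> drive_tool(steps=[0,-1,0,0,0,0])

```text
time_s: 5.85
ee_pos: [0.4995, 0.2859, 0.0197]
tcp_rot: [-0.0, -0.081, 0.997, 0.001]
contact_force: [-1.5, 7.1, -1.5]
opening: 0.0006
grasp_force: 3.5
```

>>> drive_tool(steps=[0,-0.8,0,0,0,0])

```text
time_s: 5.95
ee_pos: [0.4995, 0.2857, 0.0197]
tcp_rot: [0.0, -0.08, 0.997, 0.001]
contact_force: [-2.3, 9.7, -0.9]
opening: 0.0005
grasp_force: 4.7
```

>>> drive_tool(steps=[0,-0.8,0,0,0,0])

```text
time_s: 6.05
ee_pos: [0.4996, 0.2856, 0.0197]
tcp_rot: [0.0, -0.08, 0.997, 0.002]
contact_force: [-3.7, 11.2, -1.5]
opening: 0.0004
grasp_force: 5.9
```

```bash
python3 -c "
from h import *
to(-71,200,18);crop('top','c2',185,365,90,225)"
```

```text
t 6.05 at [-71.2 173.3  19.7] yaw -0.002 F punch [-1.82 11.63 -1.49] -> shift [-0.2 26.7  1.8] rz -0.002
```

View pics/c2.png

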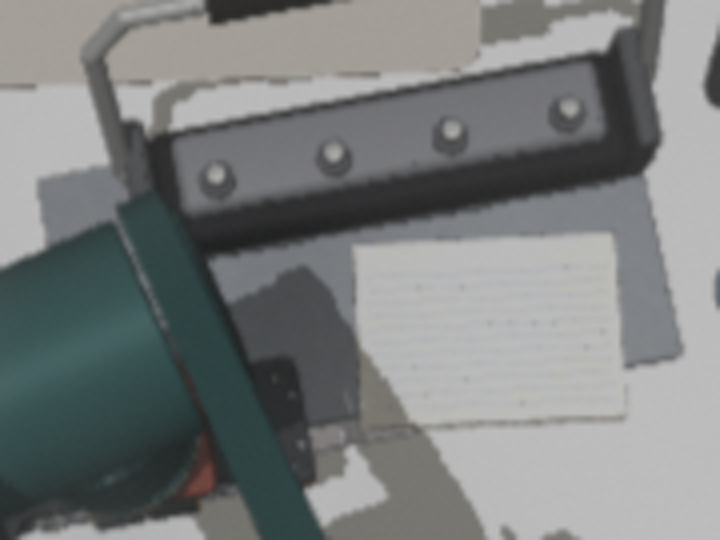

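The camera view is blocked by the arm, but the forces place the guide in the outer notch (tool y ≈ 174). I'll push on out of it.

>>> drive_tool(steps=[0,-0.8,0,0,0,0])

```text
time_s: 6.2
ee_pos: [0.4996, 0.2853, 0.0197]
tcp_rot: [0.0, -0.08, 0.997, 0.002]
contact_force: [-3.5, 12.1, -1.2]
opening: 0.0003
grasp_force: 6.5
```

>>> drive_tool(steps=[0,-0.8,0,0,0,0])

```text
time_s: 6.3
ee_pos: [0.4997, 0.2846, 0.0197]
tcp_rot: [0.0, -0.08, 0.997, 0.002]
contact_force: [-3.3, 12.4, -1.4]
opening: 0.0007
grasp_force: 5.9
```

>>> drive_tool(steps=[0,-0.8,0,0,0,0])

```text
time_s: 6.4
ee_pos: [0.4999, 0.2835, 0.0197]
tcp_rot: [0.0, -0.08, 0.997, 0.002]
contact_force: [-1.5, 8.9, -1.7]
opening: 0.0005
grasp_force: 4.7
```

>>> drive_tool(steps=[0,-0.8,0,0,0,0])

```text
time_s: 6.5
ee_pos: [0.5, 0.2825, 0.0197]
tcp_rot: [0.0, -0.081, 0.997, 0.002]
contact_force: [-2.4, 9.0, -1.8]
opening: 0.0008
grasp_force: 4.5
```

```bash
python3 -c "
from h import *
to(-71,129,18)"
```

```text
t 6.5 at [-71.2 170.2  19.7] yaw -0.002 F punch [-0.9   9.29 -1.75] -> shift [ -0.3 -41.2   1.6] rz -0.002
```

>>> drive_tool(steps=[0,-1,0,0,0,0,0,-1,0,0,0,0,0,-1,0,0,0,0,0,-1,0,0,0,0])

```text
time_s: 6.9
ee_pos: [0.501, 0.2764, 0.0197]
tcp_rot: [-0.0, -0.081, 0.997, -0.0]
contact_force: [-0.4, 2.6, -0.9]
opening: 0.0005
grasp_force: 1.2
```

>>> drive_tool(steps=[0,-1.5,0,0,0,0,0,-1.5,0,0,0,0,0,-1.5,0,0,0,0,0,-1.5,0,0,0,0,0,-1.5,0,0,0,0,0,-1.5,0,0,0,0])

```text
time_s: 7.5
ee_pos: [0.5024, 0.2674, 0.0196]
tcp_rot: [-0.0, -0.081, 0.997, -0.0]
contact_force: [-1.0, 2.5, -0.5]
opening: 0.0001
grasp_force: 1.3
```

```bash
python3 -c "
from h import *
to(-71,129,18)"
```

```text
t 7.5 at [-71.3 154.9  19.6] yaw -0.001 F punch [-0.61  2.64 -0.53] -> shift [ -0.4 -25.9   1.6] rz -0.001
```

>>> drive_tool(steps=[0,-1.5,0,0,0,0,0,-1.5,0,0,0,0,0,-1.5,0,0,0,0,0,-1.5,0,0,0,0,0,-1.5,0,0,0,0,0,-1.5,0,0,0,0,0,-1.5,0,0,0,0,0,-1.5,0,0,0,0])

```text
time_s: 8.3
ee_pos: [0.5043, 0.2555, 0.0196]
tcp_rot: [-0.0, -0.081, 0.997, -0.0]
contact_force: [-1.3, 2.5, 1.0]
opening: 0.001
grasp_force: 1.3
```

>>> drive_tool(steps=[0,-1,0,0,0,0,0,-1,0,0,0,0,0,-1,0,0,0,0])

```text
time_s: 8.6
ee_pos: [0.5048, 0.2526, 0.0196]
tcp_rot: [-0.0, -0.081, 0.997, -0.0]
contact_force: [-0.9, 1.5, 1.2]
opening: 0.0005
grasp_force: 1.2
```

>>> drive_tool(steps=[0,-1,0,0,0,0])

```text
time_s: 8.7
ee_pos: [0.505, 0.2517, 0.0196]
tcp_rot: [-0.0, -0.081, 0.997, -0.0]
contact_force: [-2.4, 1.9, 1.5]
opening: 0.0005
grasp_force: 1.2
```

>>> drive_tool(steps=[0,-1,0,0,0,0])

```text
time_s: 8.8
ee_pos: [0.5051, 0.2506, 0.0196]
tcp_rot: [-0.0, -0.081, 0.997, -0.0]
contact_force: [-1.2, 1.8, 0.5]
opening: 0.0003
grasp_force: 1.1
```

>>> drive_tool(steps=[0,-1,0,0,0,0])

```text
time_s: 8.9
ee_pos: [0.5053, 0.2496, 0.0196]
tcp_rot: [-0.0, -0.081, 0.997, -0.0]
contact_force: [-1.1, 1.2, 0.5]
opening: 0.0004
grasp_force: 0.8
```

```bash
python3 -c "
from h import *
to(-71,129,18)"
```

```text
t 8.9 at [-71.4 136.9  19.6] yaw -0.001 F punch [-0.87  1.31  0.5 ] -> shift [-0.4 -7.9  1.6] rz -0.001
```

>>> drive_tool(steps=[0,-0.8,0,0,0,0])

```text
time_s: 9.0
ee_pos: [0.5056, 0.2487, 0.0196]
tcp_rot: [0.0, -0.081, 0.997, -0.0]
contact_force: [-0.3, 0.6, 0.8]
opening: 0.0001
grasp_force: 0.3
```

>>> drive_tool(steps=[0,-0.8,0,0,0,0])

```text
time_s: 9.1
ee_pos: [0.5059, 0.2478, 0.0196]
tcp_rot: [0.0, -0.081, 0.997, -0.0]
contact_force: [-0.7, 0.1, -0.0]
opening: 0.0004
grasp_force: 0.0
```

>>> drive_tool(steps=[0,-0.8,0,0,0,0])

```text
time_s: 9.2
ee_pos: [0.506, 0.2471, 0.0197]
tcp_rot: [0.0, -0.081, 0.997, -0.0]
contact_force: [-1.2, -0.2, -0.5]
opening: 0.0005
grasp_force: 0.0
```

>>> drive_tool(steps=[0,-0.8,0,0,0,0])

```text
time_s: 9.3
ee_pos: [0.5061, 0.2464, 0.0196]
tcp_rot: [0.0, -0.081, 0.997, -0.0]
contact_force: [0.4, -0.5, 0.1]
opening: 0.0003
grasp_force: 0.0
```

```bash
python3 -c "
from h import *
to(-71,129,18)"
```

```text
t 9.3 at [-71.1 133.6  19.6] yaw -0.001 F punch [ 0.32 -0.6   0.12] -> shift [-0.1 -4.6  1.6] rz -0.001
```

>>> drive_tool(steps=[0,-1,0,0,0,0,0,-1,0,0,0,0,0,-1,0,0,0,0])

```text
time_s: 9.6
ee_pos: [0.5064, 0.2436, 0.0196]
tcp_rot: [-0.0, -0.081, 0.997, -0.0]
contact_force: [0.5, -1.3, 0.4]
opening: 0.0007
grasp_force: 0.0
```

>>> drive_tool(steps=[0,-0.8,0,0,0,0])

```text
time_s: 9.7
ee_pos: [0.5065, 0.2428, 0.0196]
tcp_rot: [0.0, -0.081, 0.997, -0.0]
contact_force: [-0.6, 0.1, -0.3]
opening: 0.0003
grasp_force: 0.0
```

>>> drive_tool(steps=[0,-0.8,0,0,0,0])

```text
time_s: 9.8
ee_pos: [0.5066, 0.242, 0.0196]
tcp_rot: [-0.0, -0.081, 0.997, -0.0]
contact_force: [-0.1, 1.1, 0.7]
opening: 0.0007
grasp_force: 0.0
```

>>> drive_tool(steps=[0,-0.6,0,0,0,0])

```text
time_s: 9.9
ee_pos: [0.5067, 0.2417, 0.0196]
tcp_rot: [-0.0, -0.081, 0.997, 0.0]
contact_force: [-0.9, 2.3, -0.8]
opening: 0.0005
grasp_force: 1.4
```

```bash
python3 -c "
from h import *
to(-71,129,18)"
```

```text
t 9.9 at [-71.3 128.8  19.6] yaw -0.001 F punch [-0.53  2.45 -0.79] -> shift [-0.3  0.2  1.6] rz -0.001
```

>>> drive_tool(steps=[0,-0.8,0,0,0,0])

```text
time_s: 10.0
ee_pos: [0.5067, 0.2415, 0.0196]
tcp_rot: [-0.0, -0.081, 0.997, 0.001]
contact_force: [-2.6, 7.1, -0.8]
opening: 0.0003
grasp_force: 3.4
```

>>> drive_tool(steps=[0,5,0,0,0,0,0,10,0,0,0,0,0,10,-10,0,0,0,0,5,-30,0,0,0,0,0,-35,0,0,0,0,0,-30,0,0,0])

```text
time_s: 10.6
ee_pos: [0.5019, 0.2714, 0.1268]
tcp_rot: [0.0, -0.082, 0.997, 0.0]
contact_force: [0.1, 0.5, -0.1]
opening: 0.0005
grasp_force: 0.0
```

Run:
```python
from h import *
R,o,y=pose()
q=[(355,245),(613,233),(627,418),(362,425)]
L=np.array([(ray("top",full(p),.026)[:2]-o)@R*1e3 for p in q]);print(L.round(1))
v=(L[0]-L[1])+(L[3]-L[2]);yaw=np.arctan2(-v[0],v[1]);c=L.mean(0);print("paper yaw",yaw,"c",c)
e=np.array([np.cos(yaw),np.sin(yaw)]);t=c-e*(52.5+10+15);print(t)
to(t[0],t[1],110,yaw)
```

```text
[[  33.2   37.6]
 [  11.8 -106.6]
 [ -92.6  -92. ]
 [ -68.3   53.5]]
paper yaw -0.15649335075057116 c [-28.99358046 -26.87222622]
[-105.54652159  -14.79343471]
t 10.6 at [-71.2 158.9 126.8] yaw 0.0 F punch [ 0.14  0.45 -0.15] -> shift [  34.4 -173.7   16.8] rz 0.157
```

>>> drive_tool(steps=[5.7,-29,2,0,0,0,5.7,-29,2,0,0,0,5.7,-29,2,0,0,0,5.7,-29,2,0,0,0,5.7,-29,2,0,0,0,5.7,-29,2,0,0,0,0,0,5,0,0,0.08,0,0,5,0,0,0.076], gripper=80)

```text
time_s: 11.4
ee_pos: [0.4968, 0.0927, 0.1034]
tcp_rot: [0.001, -0.001, 1.0, -0.0]
contact_force: [0.9, -0.2, -0.3]
opening: 0.0609
grasp_force: 0.0
```

>>> drive_tool(steps=[0,0,25,0,0,0,0,0,25,0,0,0,0,0,22,0,0,0,0,0,10,0,0,0,0,0,3,0,0,0,0,0,0,0,0,0])

```text
time_s: 12.0
ee_pos: [0.4966, 0.0934, 0.018]
tcp_rot: [0.0, -0.003, 1.0, -0.0]
contact_force: [-0.2, -0.4, -0.5]
opening: 0.0799
grasp_force: 0.0
```

Run:
```python
from h import *
to(-105.5,-14.8,18,-.156);crop('top','c3',185,365,110,245);crop('side','s3',195,345,140,275)
```

```text
t 12.0 at [-105.3  -15.9   18. ] yaw -0.157 F punch [-0.26 -0.4  -0.46] -> shift [ 0.3  1.  -0. ] rz -0.001
```

View pics/c3.png

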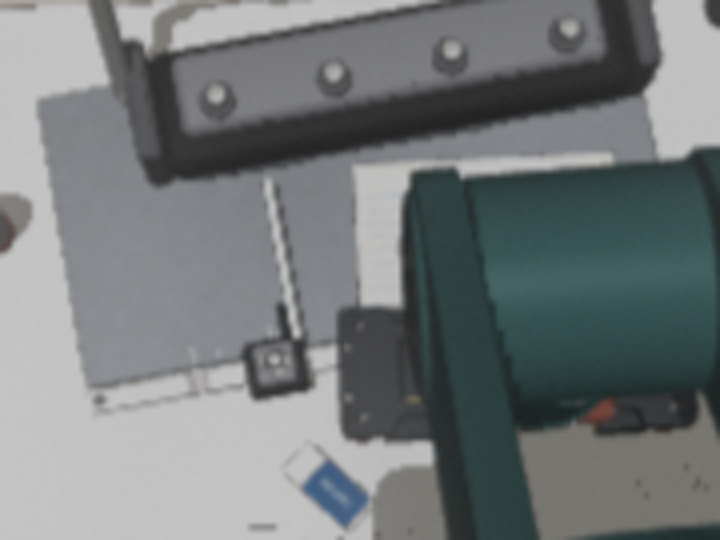

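View pics/s3.png

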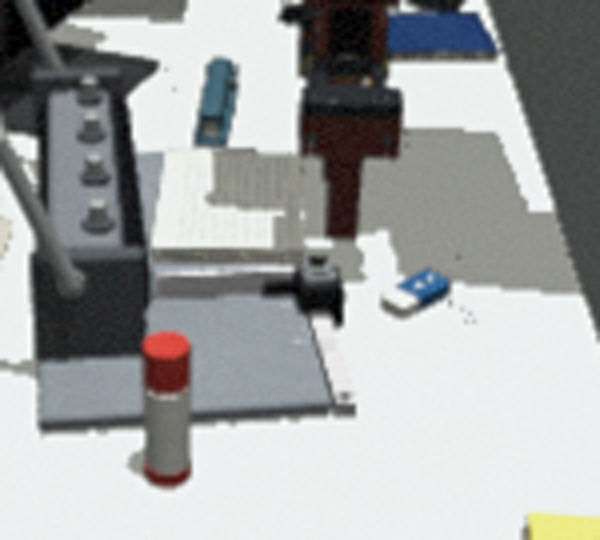

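The views show the guide's saddle at crop (276,365), over the middle notch mark. The fingers stand just short of the paper's near edge, and the eraser, glue stick and stapler are clear. Now I push with both fingers and turn the paper square.

>>> drive_tool(steps=[-4,0,0,0,0,0,-4,0,0,0,0,0,-3,0,0,0,0,0,-2,0,0,0,0,0,-2,0,0,0,0,0,-2,0,0,0,0,0,-2,0,0,0,0,0])

```text
time_s: 12.8
ee_pos: [0.5153, 0.0931, 0.0176]
tcp_rot: [-0.0, -0.003, 1.0, -0.0]
contact_force: [-0.4, 0.4, 0.4]
opening: 0.0797
grasp_force: 0.2
```

>>> drive_tool(steps=[-2,0,0,0,0,-0.02,-2,0,0,0,0,-0.02,-2,0,0,0,0,-0.02,-2,0,0,0,0,-0.02,-2,0,0,0,0,-0.02,-2,0,0,0,0,-0.02,-2,0,0,0,0,-0.02,-2,0,0,0,0,-0.017])

```text
time_s: 13.6
ee_pos: [0.5315, 0.0944, 0.0176]
tcp_rot: [-0.0, -0.082, 0.997, -0.0]
contact_force: [-0.3, -0.4, -0.0]
opening: 0.0801
grasp_force: 0.1
```

Run:
```python
from h import *
to(-59,-15,18,0)
```

```text
t 13.6 at [-70.8 -20.5  17.6] yaw 0.002 F punch [-0.35 -0.38 -0.04] -> shift [-11.8   5.5  -0.4] rz 0.002
```

>>> drive_tool(steps=[-2,0,0,0,0,0,-2,0,0,0,0,0,-2,0,0,0,0,0,-1,0,0,0,0,0,-1,0,0,0,0,0])

```text
time_s: 14.1
ee_pos: [0.5392, 0.0957, 0.0176]
tcp_rot: [-0.0, -0.082, 0.997, -0.0]
contact_force: [-0.8, -0.5, 0.0]
opening: 0.0799
grasp_force: 0.2
```

>>> drive_tool(steps=[-0.8,0,0,0,0,0,-0.8,0,0,0,0,0])

```text
time_s: 14.3
ee_pos: [0.5407, 0.096, 0.0176]
tcp_rot: [-0.0, -0.082, 0.997, -0.0]
contact_force: [0.6, -0.5, 0.1]
opening: 0.0801
grasp_force: 0.1
```

>>> drive_tool(steps=[-0.8,0,0,0,0,0])

```text
time_s: 14.4
ee_pos: [0.5415, 0.0961, 0.0176]
tcp_rot: [-0.0, -0.082, 0.997, -0.0]
contact_force: [-0.2, 0.1, 0.1]
opening: 0.0801
grasp_force: 0.1
```

>>> drive_tool(steps=[-0.8,0,0,0,0,0])

```text
time_s: 14.5
ee_pos: [0.5424, 0.0962, 0.0176]
tcp_rot: [-0.0, -0.082, 0.997, -0.0]
contact_force: [0.2, -0.0, -0.4]
opening: 0.0802
grasp_force: 0.1
```

Run:
```python
from h import *
to(-59,-15,18,0);crop('top','c4',185,365,100,235);crop('side','s4',195,345,140,275)
```

```text
t 14.5 at [-59.8 -20.5  17.6] yaw 0.0 F punch [ 0.14 -0.07 -0.35] -> shift [-0.8  5.5 -0.4] rz 0.0
```

View pics/s4.png

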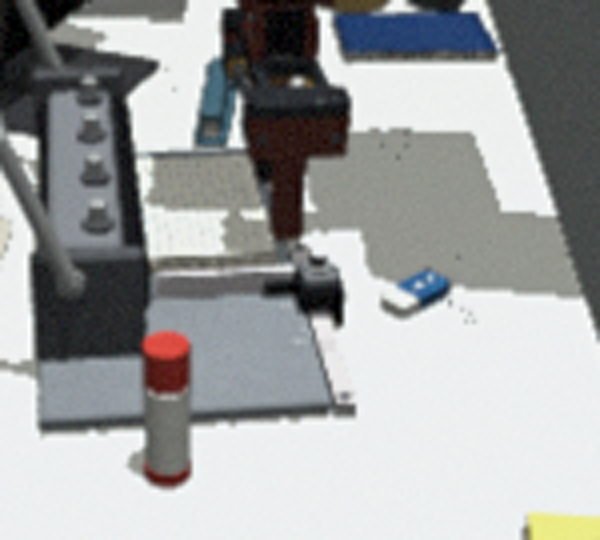

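The paper is in the throat and the guide unmoved. There is no stop force yet, so I keep pushing.

>>> drive_tool(steps=[-0.8,0,0,0,0,0])

```text
time_s: 14.7
ee_pos: [0.543, 0.0963, 0.0176]
tcp_rot: [-0.0, -0.082, 0.997, -0.0]
contact_force: [-0.0, 0.6, 0.1]
opening: 0.0799
grasp_force: 0.2
```

>>> drive_tool(steps=[-0.8,0,0,0,0,0])

```text
time_s: 14.8
ee_pos: [0.5432, 0.0965, 0.0176]
tcp_rot: [-0.001, -0.081, 0.997, -0.0]
contact_force: [-2.3, -0.3, 1.5]
opening: 0.0799
grasp_force: 1.3
```

>>> drive_tool(steps=[-0.8,0,0,0,0,0])

```text
time_s: 14.9
ee_pos: [0.5433, 0.0965, 0.0174]
tcp_rot: [-0.001, -0.081, 0.997, -0.0]
contact_force: [-5.3, -1.3, 1.9]
opening: 0.0796
grasp_force: 2.2
```

>>> drive_tool(steps=[-0.8,0,0,0,0,0])

```text
time_s: 15.0
ee_pos: [0.5433, 0.0966, 0.0173]
tcp_rot: [-0.002, -0.081, 0.997, 0.0]
contact_force: [-6.9, -1.6, 4.1]
opening: 0.0802
grasp_force: 3.2
```

>>> drive_tool(steps=[3,0,0,0,0,0,8,0,0,0,0,0,10,0,-10,0,0,0,10,0,-30,0,0,0,10,0,-40,0,0,0,10,-20,-40,0,0,0,10,-30,0,0,0,0,0,-30,0,0,0,0], gripper=80)

```text
time_s: 15.8
ee_pos: [0.4975, 0.0073, 0.14]
tcp_rot: [0.002, -0.082, 0.997, -0.0]
contact_force: [-0.4, -0.5, -0.1]
opening: 0.0796
grasp_force: 0.0
```

>>> drive_tool(steps=[0,-35,0,0,0,0,0,-35,0,0,0,0,0,-35,0,0,0,0,0,-35,0,0,0,0], gripper=0)

```text
time_s: 16.2
ee_pos: [0.5207, -0.1316, 0.1385]
tcp_rot: [0.001, -0.082, 0.997, -0.0]
contact_force: [0.7, 1.6, 0.2]
opening: 0.0513
grasp_force: 0.0
```

Run:
```python
from h import *
to(0,-140,110,0);crop('top','c5',225,405,90,225)
```

```text
t 16.2 at [-118.1 -241.7  138.5] yaw 0.0 F punch [0.93 1.45 0.19] -> shift [-118.1  101.8   28.6] rz 0.0
```

View pics/c5.png

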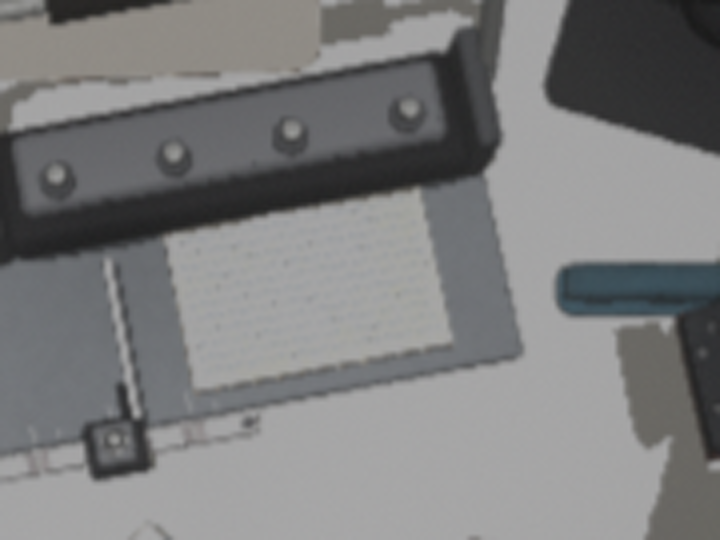

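The paper sits square in the throat, with near corners at (193,390) and (453,345). Its gap to the fence is about 50 px, the stapler end is at (557,290), and the guide is still at the middle notch.

Run:
```python
from h import *
R,o,_=pose()
f=lambda p,z:((ray("top",full(p)+[40,0],z)[:2]-o)@R*1e3).round(1)
for n,p,z in[("nl",(193,388),.026),("nr",(453,343),.026),("tr",(422,187),.026),("tl",(170,237),.026),("fence far R",(115,258),.033),("fence near R",(142,415),.033),("knob",(114,440),.055),("stapler",(557,285),.038),("staplerB",(560,315),.02)]: print(n,f(p,z))
to(-5,-125,110,0)
```

```text
nl [-46.8  54.4]
nr [-49.7 -93.3]
tr [ 41.2 -95. ]
tl [40.4 50.6]
fence far R [33.  83.5]
fence near R [-57.3  85.4]
knob [-70.7 103.1]
stapler [ -30.5 -154.5]
staplerB [ -44.8 -156.7]
t 16.25 at [-116.9 -247.2  138.9] yaw -0.001 F punch [ 1.59 -4.89  1.47] -> shift [-111.7  122.4   28.6] rz -0.001
```

>>> drive_tool(steps=[-18.7,21.2,0,0,0,0,-18.7,21.2,0,0,0,0,-18.7,21.2,0,0,0,0,-18.7,21.2,0,0,0,0,-18.7,21.2,5,0,0,0,-18.5,21.2,10,0,0,0,0,0,10,0,0,0,0,0,0,0,0,0])

```text
time_s: 17.05
ee_pos: [0.6092, 0.0139, 0.1116]
tcp_rot: [-0.001, -0.082, 0.997, -0.0]
contact_force: [-0.8, -0.7, -1.0]
opening: 0.0002
grasp_force: 0.0
```

Run:
```python
from h import *
to(-5,-122,18,0)
```

```text
t 17.05 at [  -7.2 -112.5  111.6] yaw 0.002 F punch [-0.85 -0.52 -1.05] -> shift [-2.4 -9.5 93.6] rz 0.002
```

>>> drive_tool(steps=[0,-5,0,0,0,0,0,-5,10,0,0,0,0,0,25,0,0,0,0,0,25,0,0,0,0,0,20,0,0,0,0,0,9,0,0,0,0,0,4,0,0,0,0,0,0,0,0,0])

```text
time_s: 17.85
ee_pos: [0.6125, 0.003, 0.0197]
tcp_rot: [-0.0, -0.081, 0.997, -0.0]
contact_force: [0.5, 0.2, 0.6]
opening: 0.0006
grasp_force: 0.0
```

Run:
```python
from h import *
to(-5,-76.5,18,0)
```

```text
t 17.85 at [  -5.6 -123.9   19.7] yaw -0.001 F punch [0.51 0.08 0.56] -> shift [-0.6 47.4  1.7] rz -0.001
```

>>> drive_tool(steps=[0,4,1.5,0,0,0,0,4,0,0,0,0,0,3,0,0,0,0,0,2,0,0,0,0,0,2,0,0,0,0,0,2,0,0,0,0,0,2,0,0,0,0,0,2,0,0,0,0])

```text
time_s: 18.65
ee_pos: [0.6091, 0.0244, 0.0182]
tcp_rot: [-0.0, -0.082, 0.997, -0.0]
contact_force: [0.3, -0.2, -0.1]
opening: 0.0004
grasp_force: 0.2
```

>>> drive_tool(steps=[0,2,0,0,0,0,0,2,0,0,0,0,0,2,0,0,0,0,0,2,0,0,0,0,0,2,0,0,0,0,0,2,0,0,0,0,0,2,0,0,0,0,0,2,0,0,0,0])

```text
time_s: 19.45
ee_pos: [0.6065, 0.0403, 0.0181]
tcp_rot: [-0.0, -0.082, 0.997, -0.0]
contact_force: [0.5, -0.3, 0.7]
opening: 0.0005
grasp_force: 0.1
```

>>> drive_tool(steps=[0,1.5,0,0,0,0,0,1,0,0,0,0,0,1,0,0,0,0,0,1,0,0,0,0])

```text
time_s: 19.85
ee_pos: [0.6058, 0.0446, 0.0182]
tcp_rot: [-0.0, -0.081, 0.997, -0.0]
contact_force: [-0.4, -0.6, -0.0]
opening: 0.0004
grasp_force: 0.1
```

Run:
```python
from h import *
to(-5,-76.5,18,0)
```

```text
t 19.85 at [ -5.6 -81.7  18.2] yaw 0.0 F punch [-0.45 -0.51 -0.03] -> shift [-0.6  5.2  0.2] rz 0.0
```

>>> drive_tool(steps=[0,0.8,0,0,0,0,0,0.8,0,0,0,0,0,0.8,0,0,0,0])

```text
time_s: 20.15
ee_pos: [0.6054, 0.047, 0.0182]
tcp_rot: [0.0, -0.082, 0.997, -0.0]
contact_force: [0.0, 0.6, 0.1]
opening: 0.0002
grasp_force: 0.1
```

>>> drive_tool(steps=[0,0.7,0,0,0,0])

```text
time_s: 20.25
ee_pos: [0.6052, 0.0476, 0.0182]
tcp_rot: [-0.0, -0.082, 0.997, -0.0]
contact_force: [0.3, -0.0, 0.2]
opening: 0.0009
grasp_force: 0.1
```

>>> drive_tool(steps=[0,0.7,0,0,0,0])

```text
time_s: 20.35
ee_pos: [0.6052, 0.0484, 0.0181]
tcp_rot: [-0.0, -0.082, 0.997, -0.0]
contact_force: [-0.4, -0.6, 0.4]
opening: 0.0005
grasp_force: 0.1
```

>>> drive_tool(steps=[0,0.5,0,0,0,0])

```text
time_s: 20.45
ee_pos: [0.605, 0.0488, 0.0182]
tcp_rot: [-0.0, -0.081, 0.997, -0.0]
contact_force: [0.4, -0.4, -0.5]
opening: 0.0005
grasp_force: 0.1
```

Run:
```python
from h import *
to(-5,-76.5,18,0)
```

```text
t 20.45 at [ -5.6 -77.4  18.2] yaw 0.0 F punch [ 0.34 -0.45 -0.51] -> shift [-0.6  0.9  0.2] rz 0.0
```

>>> drive_tool(steps=[0,0.8,0,0,0,0,0,0.8,0,0,0,0])

```text
time_s: 20.65
ee_pos: [0.6048, 0.0504, 0.0182]
tcp_rot: [-0.0, -0.081, 0.997, -0.0]
contact_force: [0.3, -0.5, 0.7]
opening: 0.0004
grasp_force: 0.1
```

>>> drive_tool(steps=[0,0.6,0,0,0,0])

```text
time_s: 20.75
ee_pos: [0.6047, 0.051, 0.0181]
tcp_rot: [-0.0, -0.082, 0.997, -0.0]
contact_force: [0.4, -1.0, 0.0]
opening: 0.0005
grasp_force: 0.1
```

>>> drive_tool(steps=[0,0.6,0,0,0,0])

```text
time_s: 20.85
ee_pos: [0.6046, 0.0516, 0.0182]
tcp_rot: [-0.0, -0.082, 0.997, -0.0]
contact_force: [0.0, -0.0, -0.7]
opening: 0.0003
grasp_force: 0.1
```

>>> drive_tool(steps=[0,0.6,0,0,0,0])

```text
time_s: 20.95
ee_pos: [0.6046, 0.0522, 0.0182]
tcp_rot: [-0.0, -0.081, 0.997, -0.0]
contact_force: [0.4, -1.5, -0.0]
opening: 0.0006
grasp_force: 0.1
```

>>> drive_tool(steps=[0,0.6,0,0,0,0])

```text
time_s: 21.05
ee_pos: [0.6044, 0.0528, 0.0182]
tcp_rot: [-0.0, -0.082, 0.997, -0.0]
contact_force: [-0.4, -0.3, -0.3]
opening: 0.0004
grasp_force: 0.1
```

>>> drive_tool(steps=[0,0.5,0,0,0,0])

```text
time_s: 21.15
ee_pos: [0.6043, 0.0533, 0.0181]
tcp_rot: [-0.0, -0.082, 0.997, -0.0]
contact_force: [-0.2, -0.7, -1.1]
opening: 0.0007
grasp_force: 0.1
```

>>> drive_tool(steps=[0,0.5,0,0,0,0])

```text
time_s: 21.25
ee_pos: [0.6043, 0.0537, 0.0182]
tcp_rot: [-0.0, -0.082, 0.997, -0.0]
contact_force: [0.3, -0.7, -0.7]
opening: 0.0006
grasp_force: 0.1
```

>>> drive_tool(steps=[0,0.5,0,0,0,0])

```text
time_s: 21.35
ee_pos: [0.6042, 0.0543, 0.0181]
tcp_rot: [-0.0, -0.082, 0.997, -0.0]
contact_force: [-0.0, 0.1, -0.5]
opening: 0.0002
grasp_force: 0.1
```

Run:
```python
from h import *
to(-5,-73,18,0);crop('side','s6',195,345,140,275)
```

```text
t 21.35 at [ -5.6 -71.9  18.1] yaw 0.0 F punch [-0.02  0.07 -0.48] -> shift [-0.6 -1.1  0.1] rz 0.0
```

View pics/s6.png

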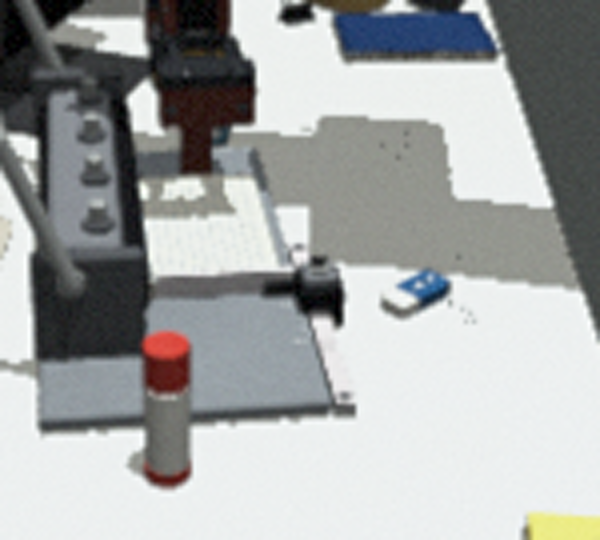

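The paper is next to the fence and the guide hasn't moved. I'll continue gently until I feel resistance.

>>> drive_tool(steps=[0,0.5,0,0,0,0])

```text
time_s: 21.5
ee_pos: [0.6043, 0.0545, 0.0182]
tcp_rot: [0.0, -0.082, 0.997, -0.0]
contact_force: [-0.5, -3.2, -0.3]
opening: 0.0001
grasp_force: 1.2
```

>>> drive_tool(steps=[0,0.5,0,0,0,0])

```text
time_s: 21.6
ee_pos: [0.6043, 0.0546, 0.0182]
tcp_rot: [0.0, -0.082, 0.997, -0.001]
contact_force: [0.2, -4.7, -0.4]
opening: 0.0006
grasp_force: 2.3
```

>>> drive_tool(steps=[0,0.5,0,0,0,0])

```text
time_s: 21.7
ee_pos: [0.6043, 0.0548, 0.0182]
tcp_rot: [0.0, -0.082, 0.997, -0.001]
contact_force: [0.4, -5.9, -0.3]
opening: 0.0005
grasp_force: 3.4
```

>>> drive_tool(steps=[0,0.4,0,0,0,0])

```text
time_s: 21.8
ee_pos: [0.6043, 0.0548, 0.0182]
tcp_rot: [0.0, -0.082, 0.997, -0.001]
contact_force: [0.8, -7.5, -0.1]
opening: 0.0004
grasp_force: 3.9
```

>>> drive_tool(steps=[0,-3,0,0,0,0,0,-8,0,0,0,0,0,-6,-5,0,0,0,0,0,-25,0,0,0,0,0,-40,0,0,0,20,0,-30,0,0,0,30,0,0,0,0,0,30,20,0,0,0,0])

```text
time_s: 22.6
ee_pos: [0.5257, 0.0445, 0.12]
tcp_rot: [0.002, -0.081, 0.997, -0.0]
contact_force: [-0.7, 0.0, 0.0]
opening: 0.0006
grasp_force: 0.0
```

>>> drive_tool(steps=[10,35,0,0,0,0,0,35,0,0,0,0,0,0,0,0,0,0,0,0,0,0,0,0], gripper=60)

```text
time_s: 23.0
ee_pos: [0.5034, 0.1137, 0.1186]
tcp_rot: [0.0, -0.082, 0.997, -0.0]
contact_force: [0.6, -0.3, 0.0]
opening: 0.029
grasp_force: 0.0
```

Run:
```python
from h import *
to(-80,5,18,0)
```

```text
t 23.0 at [-95.3   3.1 118.6] yaw 0.002 F punch [ 0.55 -0.41  0.02] -> shift [-15.2   1.9 100.6] rz 0.002
```

>>> drive_tool(steps=[-5,2,20,0,0,0,-5,0,25,0,0,0,-3,0,25,0,0,0,0,0,18,0,0,0,0,0,9,0,0,0,0,0,3,0,0,0,0,0,0,0,0,0])

```text
time_s: 23.7
ee_pos: [0.516, 0.117, 0.0182]
tcp_rot: [-0.0, -0.081, 0.997, -0.0]
contact_force: [-0.3, -0.2, -0.1]
opening: 0.0598
grasp_force: 0.0
```

>>> drive_tool(steps=[-4,0,0,0,0,0,-4,0,0,0,0,0,-4,0,0,0,0,0,-3,0,0,0,0,0,-2,0,0,0,0,0,-1,0,0,0,0,0])

```text
time_s: 24.3
ee_pos: [0.5338, 0.1206, 0.0182]
tcp_rot: [0.0, -0.082, 0.997, -0.0]
contact_force: [-0.4, -0.1, -0.5]
opening: 0.06
grasp_force: 0.0
```

Run:
```python
from h import *
R,o,_=pose();print((np.array([.5433,.0966])-o)@R*1e3)
to(-59,5,18,0)
```

```text
[-58.76577033 -20.26151016]
t 24.3 at [-64.3   5.   18.2] yaw 0.0 F punch [-0.45 -0.04 -0.54] -> shift [-5.3  0.   0.2] rz 0.0
```

>>> drive_tool(steps=[-1.5,0,0,0,0,0,-1.5,0,0,0,0,0,-1,0,0,0,0,0])

```text
time_s: 24.6
ee_pos: [0.5375, 0.1212, 0.0181]
tcp_rot: [-0.0, -0.082, 0.997, -0.0]
contact_force: [1.7, 0.5, 0.3]
opening: 0.0599
grasp_force: 0.0
```

>>> drive_tool(steps=[-0.8,0,0,0,0,0])

```text
time_s: 24.7
ee_pos: [0.5382, 0.1213, 0.0181]
tcp_rot: [-0.0, -0.082, 0.997, -0.0]
contact_force: [-0.3, 0.1, -0.6]
opening: 0.0602
grasp_force: 0.0
```

>>> drive_tool(steps=[-0.8,0,0,0,0,0])

```text
time_s: 24.8
ee_pos: [0.539, 0.1214, 0.0181]
tcp_rot: [-0.0, -0.081, 0.997, -0.0]
contact_force: [0.5, 0.2, 1.0]
opening: 0.0599
grasp_force: 0.0
```

>>> drive_tool(steps=[-0.7,0,0,0,0,0])

```text
time_s: 24.9
ee_pos: [0.5393, 0.1215, 0.0181]
tcp_rot: [-0.0, -0.081, 0.997, -0.0]
contact_force: [-1.8, -0.7, 0.1]
opening: 0.0599
grasp_force: 0.7
```

Run:
```python
from h import *
to(-59,5,18,0)
```

```text
t 24.9 at [-58.7   4.9  18.1] yaw -0.0 F punch [-1.88 -0.43  0.09] -> shift [0.3 0.1 0.1] rz -0.0
```

>>> drive_tool(steps=[-0.7,0,0,0,0,0])

```text
time_s: 25.0
ee_pos: [0.5393, 0.1215, 0.018]
tcp_rot: [-0.001, -0.081, 0.997, -0.0]
contact_force: [-3.2, -1.1, 1.1]
opening: 0.0599
grasp_force: 1.5
```

>>> drive_tool(steps=[2,0,0,0,0,0,6,0,0,0,0,0,10,0,-5,0,0,0,10,0,-25,0,0,0,10,0,-40,0,0,0,10,-20,-30,0,0,0,10,-40,0,0,0,0,0,-45,0,0,0,0])

```text
time_s: 25.8
ee_pos: [0.4987, 0.0085, 0.1197]
tcp_rot: [0.001, -0.083, 0.997, -0.0]
contact_force: [1.2, -0.1, 0.4]
opening: 0.0598
grasp_force: 0.0
```

>>> drive_tool(steps=[0,-45,0,0,0,0,0,-45,0,0,0,0,0,-45,0,0,0,0,0,-30,0,0,0,0,0,0,0,0,0,0])

```text
time_s: 26.3
ee_pos: [0.5277, -0.158, 0.1187]
tcp_rot: [0.001, -0.08, 0.997, -0.001]
contact_force: [0.2, 0.4, -0.0]
opening: 0.0599
grasp_force: 0.0
```

Run:
```python
from h import *
to(-59,5,18,0);crop('top','c7',205,385,90,225)
```

```text
t 26.3 at [-115.5 -269.   118.7] yaw -0.003 F punch [ 0.31  0.34 -0.01] -> shift [-55.4 274.4 100.1] rz -0.003
```

View pics/c7.png

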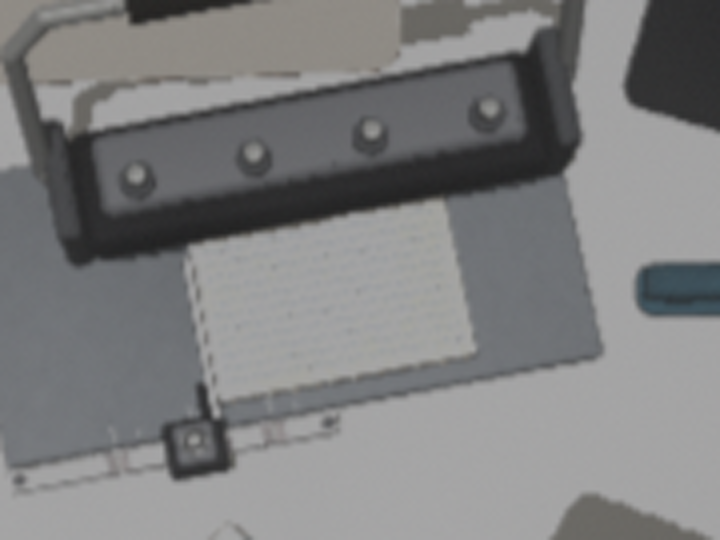

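The block lies square in the corner: the fence runs flush along its left edge at (190–218, 250–410). The knob is at (194,440), the same place as before the pushes (114+80), so the guide is still in its notch. The bystanders are undisturbed.

```bash
python3 -c "
from station import robot
print(robot.sign_off())"
```

```text
the job is handed in; nothing more can be done
None
```

The job is handed in at about 26 s of robot time: the guide is in the middle notch, and the paper block is fully home against the throat stop and square against the guide. The stapler, glue stick and eraser were not touched.

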